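# Snap the magnifier lens home

## Task

Two white magnifier lamp heads lie on the salon desk; on one of them the black lens retainer still stands proud of its recess, showing the yellow line round its side. Pick up the orange-handled pusher, hold it upright and press the middle of that lens straight down with its rubber foot, not with the gripper, until it snaps fully home. Then stand the pusher upright on the bare desk again and let go, leaving the amber dropper bottle standing where it is.

Things in the scene. Friction and masses are not known exactly. Their poses are not given: they have to be found in the camera images.
- lamp: The lamp head to finish, fixed to the desk: white housing 130 mm across, 40 mm high on a black mat, arm stub along +x for 210 mm, lower. In its middle a flat black lens retainer 86 mm across with pale-blue lens: top 55 mm above the desk while proud, 43 mm home; all else stays lower than 43. Origin: lens axis at desk level, z up. The like head nearby (not listed) already has its lens home.
- lens (a joint): How far that lens has been pressed straight down: 0 = proud, 0.012 m = home on its stop. It resists with up to about 8 N in the first half of the stroke; past half-way (6 mm) it snaps home by itself and stays; let go sooner it springs back up.
- pusher_mid (a point): The pusher, standing upright: round foot 60 mm across, 16 mm high (black rubber, aluminium above), thin neck, orange cylindrical handle 28 mm in diameter from 28 to 105 mm above the underside; about 0.2 kg. The point is on its axis, half-way up, 52.5 mm above the underside; z runs up the handle.
- dropper_mid (a point): A loose amber glass dropper bottle with a white label and black dropper cap, 32 mm in diameter, 78 mm high, standing on the desk; a bystander, to be left standing. The point is on its axis, 39 mm above its underside.
There are look-alikes about, which are no part of the job. What is shaped like the part that bears dropper_mid but blue is not meant.

How it is judged:
On the way:
1. the held pusher, upright within about 14 degrees and within 25 mm of the lens axis, presses on the proud lens (contact force between pusher and lamp above 3 N and contact force between the fingers and pusher above 1 N and horizontal distance between pusher_mid and lamp below 0.025 m and angle between pusher_mid's own z axis and vertical below 0.25 rad and value of joint lens above 0.0005 m), for 0.05 s.
At the end, for the whole second after the job is handed in: The lens is home (pressed 10.5 mm or more of 12), the pusher stands upright on the desk itself (point 48 to 57 mm high, leaning less than 6 degrees), released and at rest, and the dropper bottle stands upright (value of joint lens above 0.0105 m and height (world z) of pusher_mid between 0.048 and 0.057 m and angle between pusher_mid's own z axis and vertical below 0.1 rad and linear speed of pusher below 0.02 m/s and angle between dropper_mid's own z axis and vertical below 0.15 rad); the robot touches nothing.
It fails at once if the gripper or arm presses on the lamp head or its lens (over 2 N) (contact force between any of the fingers, the arm and lamp above 2 N).
It fails at once if the dropper bottle is moved by more than 30 mm or tipped over (distance of dropper_mid from where it was at the start of the episode above 0.03 m or angle between dropper_mid's own z axis and vertical above 0.5 rad).
It also fails if it takes over 48 s, if anything falls off the work surface, if the arm or the gripper's body presses on something with over 40 N, if the wrist force passes 120 N, or if a joint passes its speed limit or range.

## Robot

A 6-joint arm with a two-finger parallel gripper is mounted at the origin on the work surface. World frame = base frame: x ahead of the robot, y to its left, z up, the work surface at z = 0. Lengths are in m, angles in rad, forces in N, time in s.
With the tool pointing down it reaches from about 0.4 to 0.925 m from the base axis. Payload 3.4 kg.
Tool frame: the origin (TCP) lies at the very end of the fingers, on their centre line; the grasp point (between the pads) lies 19 mm behind it; z points along the fingers, y is the line along which they close (so a half turn about z gives the same grasp; the last joint's range is limited). The gripper opens to 85 mm and grips with 20 to 120 N. Pads are 22 mm wide; open, the fingers measure 114 mm over their backs; the gripper's body (76 mm by 85 mm) begins 54 mm behind the grasp point. The pads swing forward as they close: fully open they stand 13 mm farther back than shut.
Start: joints at [1.03, 0.307, 1.506, -0, 1.328, -0.073], TCP at [0.259, 0.513, 0.231] pointing down, gripper open.
Joint ranges: [-3.12, 3.12], [-1.05, 2.28], [0.14, 2.33], [-1.42, 4.57], [0.1, 2.73], [-2.68, 2.68]. Speed limits (rad/s): [2.57, 2.57, 3.14, 3.14, 3.14, 3.14].

## Interface

Orientations are given as a unit quaternion [w, x, y, z].
In Python, from rig import state, camera, camera_params, job_done, boxes_of, trace gives the robot as it stands.
- The arm moves only by the shell command python3 -m inch 'ROWS' [OPENING] [FORCE]. ROWS is JSON, one flat list of numbers, 4 for each row, row after row: the shift along the world's x, y, z in mm, then the turn about the world's z in rad. In form: [x, y, z, spin, x, y, z, spin, ...]. A call has 1 to 8 rows; each row shifts and turns the commanded pose from where the row before left it; what a row does not reach is not made up. A row lasts 1/10 s, in which the tool goes at most 50 mm and 8.59 degrees, less where a joint would pass 70% of its speed; a pose out of reach is approached as far as the arm can. A call is refused whole if a number of a shift passes 50 or a number of a turn 0.15, either way. A call with a gripper value outside its range is refused whole. OPENING is the finger opening in mm, from 0 to 85.4, set as the call begins (- or left out, the last holds). The fingers move at their own pace and stop on an object; FORCE is the grip in N (left out, the last holds). Time passes only in rows, so rows that do not move let the fingers close. It gives the time, the measured TCP pose, the force, the opening and the grip force at its end, in the units of the state.
- state(): the state, without advancing time (a new reading comes with each control period).
- camera(name): name is "side" or "top" or "wrist"; returns the picture (400x640x3 uint8, red, green, blue); there is no depth.
- camera_params(name): a dict with "fx", "fy", "cx", "cy" (pixels), "R" (3x3) and "t" (3): a world point X has camera coordinates R X + t; the wrist camera has in their place "hand_eye" (4x4, takes a point from camera to tool coordinates, whose origin is the TCP and whose axes are the flange's). Camera axes: x right, y down, z forward; pixel columns grow to the right and rows downward; lengths in m; the calibration is good to about 2 mm. A picture is of the moment at which its call begins: read the wrist's pose just before it. camera_params takes no time and is no camera call.
- job_done(): hands the job in; it is judged then, once.
Trained networks look in the newest picture that a camera, given by its name, has taken for a name from the list of things; names that differ only in an ending like _2 or _b are one class to them, and where a whole thing is asked for, a point or a joint stands for the part that bears it (a point fixed in the world has none). Each returns a list of dicts, best first, with "p" (0 to 1); they miss things now and then, are a little off and sometimes report something else, mostly with a low value. They report only what shows in the picture. A call takes as long as a camera call. They do not tell look-alikes from the thing itself.
- boxes_of(name, camera): "centre" ([column, row] in pixels, amid what is visible of it).
- trace(name, camera): "region" (400x640 bool, what is visible of it) and "centre" ([column, row] in pixels, amid what is visible of it).
The state is a dict: "t": time; "joint_pos": joint angles; "joint_velocities": joint speeds; "effort": joint torques, N m; "ee_pos": TCP position; "tool_rot": TCP orientation; "force": force on the tool from outside, world axes, zero at the start; "moment": the same for the moment, N m; "finger_gap": finger opening in m; "finger_force": force on a finger pad.
Only numpy, scipy, OpenCV 4.12 (cv2) and the standard library are available. Lean on these libraries where they do the work, as an engineer would, in place of code of your own. Each camera call takes 0.05 s, during which the arm holds its last target. There are 200 camera calls.

## Working session

There is one attempt and no reset: what is moved stays moved. The work goes in short steps, Python scripts to look and compute and a shell command to move; the robot and the scene stay as the last step left them, time stands still between calls to the robot, and variables do not carry over. Pictures are saved under pics/ and viewed, at most 10 in all, crops included, and the job is handed in when it is done.

```bash
mkdir -p pics; ls
cat > h.py <<'E'
import numpy as np,cv2
from rig import *
def ray(cam,px):
    P=camera_params(cam); d=np.array([(px[0]-P["cx"])/P["fx"],(px[1]-P["cy"])/P["fy"],1.])
    R=np.array(P["R"]);t=np.array(P["t"]); return -R.T@t, R.T@d
def atz(cam,px,z):
    o,d=ray(cam,px); return o+d*(z-o[2])/d[2]
def proj(cam,X):
    P=camera_params(cam); c=np.array(P["R"])@X+np.array(P["t"]); return [P["fx"]*c[0]/c[2]+P["cx"],P["fy"]*c[1]/c[2]+P["cy"]]
def save(cam,f): 
    im=camera(cam); cv2.imwrite(f,im[:,:,::-1]); return im
E
python3 - <<'E'
from h import *
for c in ("top","side"):
    save(c,f"pics/{c}0.png")
    for n,z in (("lamp",.04),("lens",.05),("pusher_mid",.0525),("dropper_mid",.039)):
        for b in boxes_of(n,c): print(c,n,round(b["p"],2),np.round(b["centre"]),np.round(atz(c,b["centre"],z),3))
E
```

```text
pics
top lamp 0.88 [398. 234.] [ 0.536 -0.193  0.04 ]
top lens 0.78 [393. 240.] [ 0.523 -0.18   0.05 ]
top pusher_mid 0.9 [324. 257.] [ 0.482 -0.034  0.052]
top dropper_mid 0.78 [332. 138.] [ 0.746 -0.045  0.039]
top dropper_mid 0.64 [364. 168.] [ 0.68  -0.118  0.039]
top dropper_mid 0.53 [337. 173.] [ 0.666 -0.057  0.039]
side lamp 0.84 [362. 279.] [ 0.532 -0.197  0.04 ]
side lamp 0.75 [351. 275.] [ 0.521 -0.179  0.04 ]
side lens 0.9 [354. 275.] [ 0.521 -0.187  0.05 ]
side pusher_mid 0.68 [294. 242.] [ 0.471 -0.062  0.052]
side dropper_mid 0.96 [394. 194.] [ 0.73  -0.054  0.039]
side dropper_mid 0.95 [370. 211.] [ 0.654 -0.066  0.039]
side dropper_mid 0.56 [400. 225.] [ 0.68  -0.132  0.039]
```

View pics/top0.png

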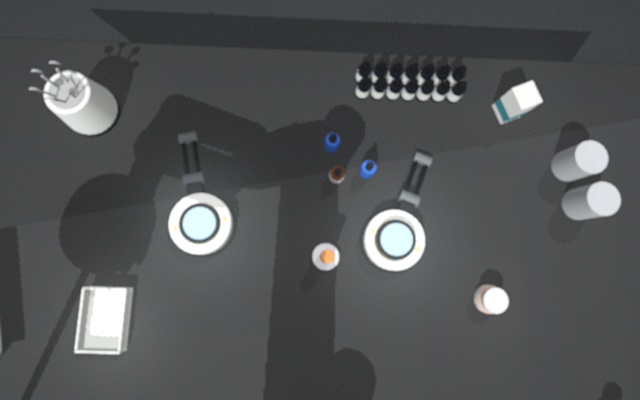

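View pics/side0.png

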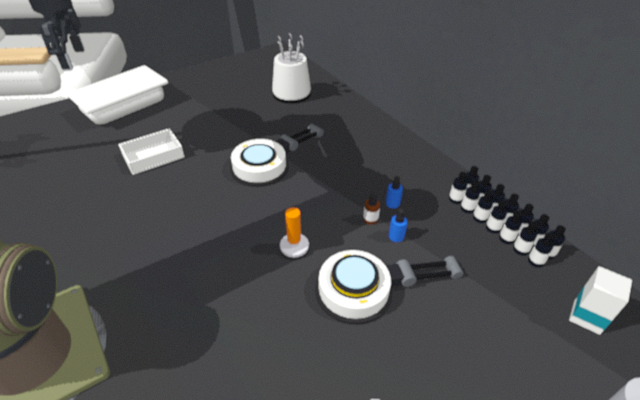

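The side view shows the yellow line on the near lamp (354,275), with the pusher at (294,235) and the amber bottle at (371,210). I'll zoom in to confirm and get precise positions.

Run:
```python
from h import *
s=cv2.imread("pics/side0.png"); a=cv2.resize(s[225:325,305:405],(400,400),interpolation=cv2.INTER_CUBIC); b=cv2.resize(s[120:190,220:290],(400,400),interpolation=cv2.INTER_CUBIC)
cv2.imwrite("pics/crop.png",np.hstack([a,b]))
def tri(p,q):
    o1,d1=ray("top",p);o2,d2=ray("side",q)
    k=np.linalg.lstsq(np.c_[d1,-d2],o2-o1,rcond=None)[0]; A=o1+k[0]*d1;B=o2+k[1]*d2; return (A+B)/2,np.linalg.norm(A-B)
t=cv2.imread("pics/top0.png")
def blobs(im,lo,hi,amin=30):
    m=cv2.inRange(cv2.cvtColor(im,cv2.COLOR_BGR2HSV),lo,hi); n,l,st,c=cv2.connectedComponentsWithStats(m)
    return [(st[i],np.round(c[i],1)) for i in range(1,n) if st[i][4]>=amin]
for nm,lo,hi in (("lens",(85,25,120),(110,120,255)),("orange",(4,150,120),(18,255,255))):
    for f,im in (("top",t),("side",s)):
        for q in blobs(im,lo,hi): print(nm,f,q)
for n in("top","side"): print(n,ray(n,(320,200))[0].round(3))
# lens blobs: nearest to known
L={f:[c for st,c in blobs(im,(85,25,120),(110,120,255),150)] for f,im in (("top",t),("side",s))}
for p in L["top"]:
    for q in L["side"]:
        X,e=tri(p,q)
        if e<.02: print("tri",p,q,X.round(4),round(e,4))
```

```text
lens top (array([494,  99,  33,  24, 130], dtype=int32), array([507.3, 113.4]))
lens top (array([182, 206,  35,  35, 628], dtype=int32), array([198.1, 221.2]))
lens top (array([379, 222,  35,  35, 693], dtype=int32), array([396.8, 238.3]))
lens side (array([243, 145,  30,  19, 454], dtype=int32), array([257.6, 153.6]))
lens side (array([ 335,  257,   40,   32, 1022], dtype=int32), array([354.9, 272.5]))
lens side (array([579, 286,  33,  36,  63], dtype=int32), array([590. , 306.2]))
lens side (array([572, 297,  32,  33,  55], dtype=int32), array([582.3, 314.8]))
orange side (array([285, 207,  16,  37, 425], dtype=int32), array([293.1, 225.9]))
top [0.47  0.009 0.957]
side [ 0.201 -0.55   0.689]
tri [198.1 221.2] [257.6 153.6] [0.5497 0.2373 0.0398] 0.0029
tri [396.8 238.3] [354.9 272.5] [ 0.5247 -0.1863  0.0541] 0.0024
```

View pics/crop.png

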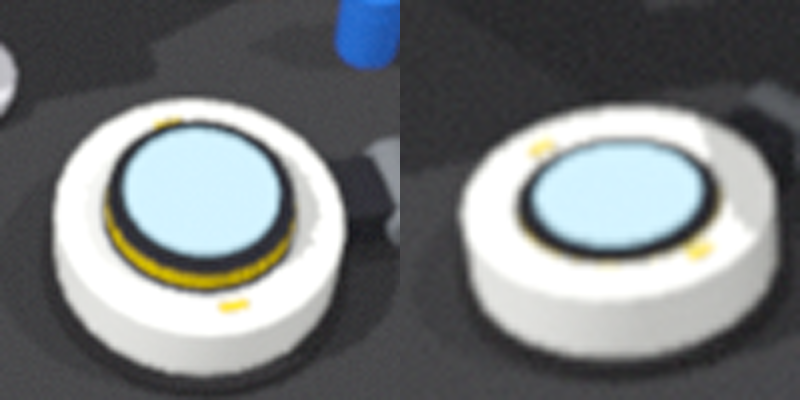

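The left crop (the lamp at y≈-0.19) shows the yellow ring under its lens, so it's proud at z≈54 mm. The right crop's lens is flush. Next, the pusher position and tool yaw.

Run:
```python
from h import *
from scipy.spatial.transform import Rotation as Ro
print("handle side",atz("side",(293.1,225.9),.0665).round(4))
t=cv2.imread("pics/top0.png");hsv=cv2.cvtColor(t,cv2.COLOR_BGR2HSV)
sub=hsv[235:280,305:350]
m=((sub[...,1]>110)&(sub[...,2]>120)); ys,xs=np.nonzero(m); print("orange top",len(xs),xs.mean()+305,ys.mean()+235,atz("top",(xs.mean()+305,ys.mean()+235),.1).round(4))
m=((sub[...,2]>110)).astype('uint8'); c=max(cv2.findContours(m,0,2)[0],key=cv2.contourArea); (x,y),r=cv2.minEnclosingCircle(c); print("foot",x+305,y+235,r,atz("top",(x+305,y+235),.014).round(4))
for px in ((337,173),): print("amber",atz("top",px,.05).round(3))
s=state();R=Ro.from_quat(np.roll(s["tool_rot"],-1)).as_matrix();print(s["t"],s["ee_pos"],R.round(3),s["force"])
```

```text
handle side [ 0.4844 -0.0371  0.0665]
orange top 125 327.096 255.784 [ 0.4842 -0.037   0.1   ]
foot 325.713415145874 256.3170738220215 14.491046905517578 [ 0.4844 -0.0386  0.014 ]
amber [ 0.664 -0.057  0.05 ]
0.5 [0.25875657 0.51342848 0.2312685 ] [[-0.893  0.45  -0.   ]
 [ 0.45   0.893 -0.   ]
 [ 0.    -0.    -1.   ]] [-0.91822153 -0.39385713  0.47470711]
```

```bash
python3 -m inch '[14,-34,0,0,14,-34,0,0,14,-34,0,0,14,-34,0,0,14,-35,0,0,14,-35,0,0,14,-35,0,0,14,-35,0,0]' 85 ; python3 -m inch '[14,-34,0,0,14,-34,0,0,14,-35,0,0,14,-35,0,0,14,-35,0,0,14,-35,0,0,14,-35,0,0,14,-32,0,0]'; python3 -m inch '[2,0,-20,0,0,0,-20,0,0,0,-20,0,0,0,0,0,0,0,0,0]'
python3 - <<'E'
from h import *
s=state(); print(s["ee_pos"],s["force"]); im=save("wrist","pics/w1.png")
for b in boxes_of("pusher_mid","wrist"): print(b)
from scipy.spatial.transform import Rotation as Ro
R=Ro.from_quat(np.roll(s["tool_rot"],-1)).as_matrix();P=camera_params("wrist");H=np.array(P["hand_eye"]);print(H.round(3))
for X in ([.4844,-.0375,.105],[.4844,-.0375,.028]):
    c=np.linalg.inv(H)@np.r_[R.T@(np.array(X)-s["ee_pos"]),1]; print(P["fx"]*c[0]/c[2]+P["cx"],P["fy"]*c[1]/c[2]+P["cy"])
E
```

```text
t: 1.3
ee_pos: [0.3712, 0.2361, 0.2316]
tool_rot: [0.0, 0.231, 0.973, 0.0]
force: [1.3, -0.3, -0.3]
finger_gap: 0.0849
finger_force: 0.0
t: 2.1
ee_pos: [0.4832, -0.0393, 0.2315]
tool_rot: [0.0, 0.232, 0.973, -0.0]
force: [0.1, 0.5, 0.3]
finger_gap: 0.0852
finger_force: 0.0
t: 2.6
ee_pos: [0.4847, -0.0375, 0.1714]
tool_rot: [-0.0, 0.231, 0.973, -0.0]
force: [0.5, 0.1, 0.1]
finger_gap: 0.0851
finger_force: 0.0
[ 0.48474516 -0.0375268   0.17143268] [0.48331257 0.11443137 0.1090181 ]
{'centre': [315.3, 179.4], 'p': 0.74}
[[-0.    -0.949 -0.316  0.08 ]
 [ 1.    -0.    -0.    -0.   ]
 [-0.    -0.316  0.949 -0.143]
 [ 0.     0.     0.     1.   ]]
315.0911311635763 210.12071838795956
315.0360867286889 178.48732308769598
```

View pics/w1.png

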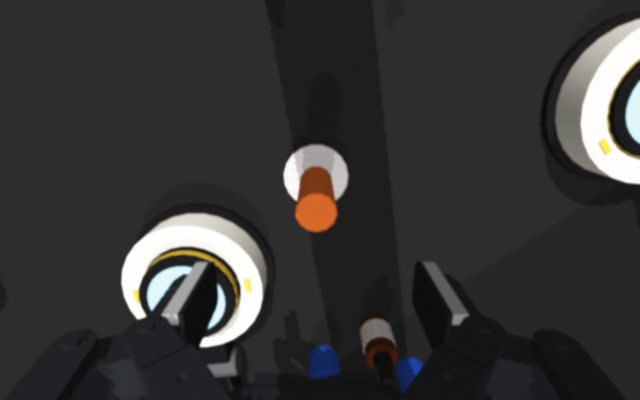

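The handle top shows at (316,212), 2 px from the prediction. The proud lamp is at lower left, and the amber bottle at (378,335) is well clear. Descend and grip.

```bash
python3 -m inch '[0,0,-20,0,0,0,-20,0,0,0,-20,0,0,0,-20,0,0,0,-15,0,0,0,-14,0,0,0,0,0]' ; python3 -m inch '[0,0,0,0,0,0,0,0,0,0,0,0,0,0,0,0,0,0,0,0,0,0,0,0,0,0,0,0,0,0,0,0]' 10 50; python3 -m inch '[0,0,0,0,0,0,0,0]'
```

```text
t: 3.4
ee_pos: [0.4846, -0.0373, 0.0619]
tool_rot: [-0.001, 0.231, 0.973, -0.0]
force: [-0.6, 0.3, 0.8]
finger_gap: 0.0851
finger_force: 0.0
t: 4.2
ee_pos: [0.4855, -0.0375, 0.0632]
tool_rot: [0.001, 0.231, 0.973, 0.0]
force: [-1.2, 0.9, 6.4]
finger_gap: 0.0268
finger_force: 48.8
t: 4.4
ee_pos: [0.4855, -0.0375, 0.0632]
tool_rot: [0.001, 0.231, 0.973, 0.0]
force: [0.4, 1.2, 6.9]
finger_gap: 0.027
finger_force: 48.8
```

```bash
python3 -m inch '[0,0,10,0,0,0,20,0,0,0,20,0,0,0,20,0,0,0,10,0,0,0,0,0]' ; python3 -m inch '[5,-19,0,0,7,-26,0,0,8,-30,0,0,8,-30,0,0,7,-26,0,0,5,-18,0,0,0,0,0,0,0,0,0,0]'
python3 - <<'E'
from h import *
s=state(); print(s["ee_pos"],s["force"],s["moment"]); save("side","pics/s2.png"); save("top","pics/t2.png")
a=cv2.imread("pics/s2.png")[130:330,250:450];b=cv2.imread("pics/t2.png")[150:300,320:470]
cv2.imwrite("pics/c2.png",np.hstack([cv2.resize(a,(400,400)),cv2.resize(b,(400,400))]))
print(boxes_of("pusher_mid","side"),proj("side",np.array([.5245,-.1865,.0525+.08])))
E
```

```text
t: 5.0
ee_pos: [0.4857, -0.0377, 0.1437]
tool_rot: [0.002, 0.231, 0.973, 0.0]
force: [-0.5, -1.0, -2.2]
finger_gap: 0.0269
finger_force: 49.4
t: 5.8
ee_pos: [0.5239, -0.1861, 0.1413]
tool_rot: [-0.001, 0.232, 0.973, 0.001]
force: [-0.1, 0.3, -2.5]
finger_gap: 0.0269
finger_force: 49.6
[ 0.52392006 -0.18605316  0.14134382] [-0.05721853  0.27815463 -2.53060731] [-0.02191556  0.04871139  0.01252628]
[{'centre': [356.8, 262.2], 'p': 0.74}] [np.float64(358.4107134571533), np.float64(243.78912194500728)]
```

View pics/c2.png

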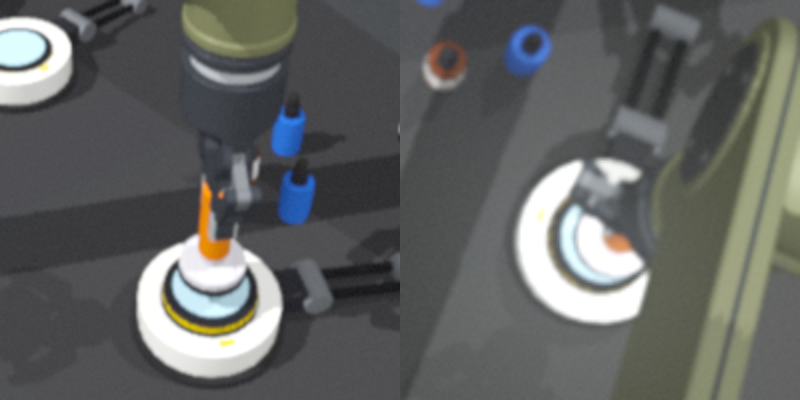

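The pusher hangs upright over the middle of the proud lens, with its foot about 24 mm above it. Pressing in small steps.

```bash
python3 -m inch '[0,0,-10,0,0,0,-10,0,0,0,-3,0,0,0,-2,0,0,0,-2,0,0,0,-1,0,0,0,-1,0,0,0,0,0]' ; python3 -m inch '[0,0,-1,0,0,0,-1,0,0,0,-1,0,0,0,-1,0,0,0,0,0]'; python3 -m inch '[0,0,-1,0,0,0,-1,0,0,0,-1,0,0,0,-1,0,0,0,0,0]'
```

```text
t: 6.75
ee_pos: [0.5249, -0.1866, 0.1132]
tool_rot: [0.0, 0.231, 0.973, -0.0]
force: [-1.4, 0.6, -0.4]
finger_gap: 0.0269
finger_force: 50.1
t: 7.25
ee_pos: [0.5248, -0.1866, 0.109]
tool_rot: [-0.0, 0.231, 0.973, -0.0]
force: [0.7, -0.5, -1.5]
finger_gap: 0.0267
finger_force: 50.1
t: 7.75
ee_pos: [0.5249, -0.1865, 0.1062]
tool_rot: [0.0, 0.231, 0.973, -0.0]
force: [-1.8, 1.0, 4.8]
finger_gap: 0.0264
finger_force: 50.6
```

```bash
python3 -m inch '[0,0,-1,0,0,0,-1,0,0,0,0,0,0,0,0,0]'; python3 -m inch '[0,0,-1,0,0,0,-1,0,0,0,0,0,0,0,0,0]'
```

```text
t: 8.15
ee_pos: [0.5251, -0.1866, 0.106]
tool_rot: [0.001, 0.231, 0.973, -0.0]
force: [-5.4, 3.3, 17.2]
finger_gap: 0.0271
finger_force: 51.8
t: 8.55
ee_pos: [0.5252, -0.1866, 0.1059]
tool_rot: [0.002, 0.231, 0.973, -0.0]
force: [-8.0, 4.1, 28.9]
finger_gap: 0.0268
finger_force: 52.9
```

It has reached a hard stop at the home height (106 - 63 = 43 mm). Lift and go back to the original spot.

```bash
python3 -m inch '[0,0,4,0,0,0,8,0,0,0,15,0,0,0,15,0,0,0,0,0]'; python3 -m inch '[-5,19,0,0,-7,26,0,0,-8,30,0,0,-8,30,0,0,-7,26,0,0,-5,18,0,0,0,0,0,0,0,0,0,0]'
python3 - <<'E'
from h import *
save("side","pics/s3.png"); save("top","pics/t3.png")
a=cv2.imread("pics/s3.png")[130:330,250:450];b=cv2.imread("pics/s3.png")[235:325,310:400]
cv2.imwrite("pics/c3.png",np.hstack([cv2.resize(a,(400,400)),cv2.resize(b,(400,400),interpolation=cv2.INTER_CUBIC)]))
E
```

```text
t: 9.05
ee_pos: [0.5264, -0.1872, 0.1449]
tool_rot: [0.002, 0.231, 0.973, -0.0]
force: [0.5, -0.5, -2.6]
finger_gap: 0.0271
finger_force: 49.7
t: 9.85
ee_pos: [0.4839, -0.0368, 0.1426]
tool_rot: [-0.001, 0.23, 0.973, -0.0]
force: [1.0, 0.6, -1.9]
finger_gap: 0.0268
finger_force: 49.8
```

View pics/c3.png

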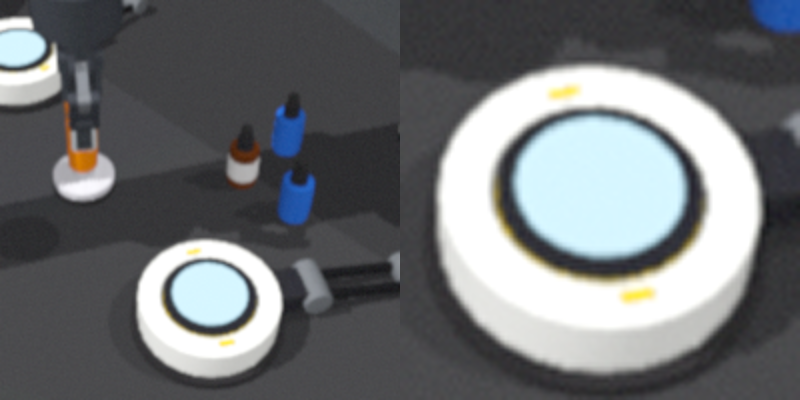

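The lens is now flush with no yellow side showing, the bottle is standing, and the pusher is upright over bare desk. Lower it.

```bash
python3 -m inch '[0,0,-20,0,0,0,-20,0,0,0,-20,0,0,0,-10,0,0,0,-4,0,0,0,-2,0,0,0,-1,0,0,0,0,0]'; python3 -m inch '[0,0,-1,0,0,0,-1,0,0,0,-1,0,0,0,0,0,0,0,0,0]'
```

```text
t: 10.75
ee_pos: [0.4854, -0.0377, 0.0669]
tool_rot: [0.001, 0.231, 0.973, 0.0]
force: [0.7, 0.0, -2.2]
finger_gap: 0.0267
finger_force: 49.8
t: 11.25
ee_pos: [0.4847, -0.0375, 0.0633]
tool_rot: [-0.0, 0.231, 0.973, -0.0]
force: [-0.6, -0.1, -2.1]
finger_gap: 0.027
finger_force: 49.8
```

```bash
python3 -m inch '[0,0,-0.5,0,0,0,-0.5,0,0,0,0,0,0,0,0,0]'
```

```text
t: 11.65
ee_pos: [0.4849, -0.0374, 0.0632]
tool_rot: [0.0, 0.231, 0.973, 0.0]
force: [-1.9, 0.8, 7.4]
finger_gap: 0.0269
finger_force: 50.9
```

On the desk (contact at +7 N). Release and retreat upward.

```bash
python3 -m inch '[0,0,0.5,0,0,0,0,0]' 40 20; python3 -m inch '[0,0,0,0,0,0,0,0,0,0,0,0,0,0,0,0,0,0,0,0,0,0,0,0]' 85;  python3 -m inch '[0,0,5,0,0,0,10,0,0,0,20,0,0,0,20,0,0,0,20,0,0,0,20,0,0,0,20,0,0,0,0,0]'; python3 -m inch '[-20,0,20,0,-30,0,0,0,-30,0,0,0,0,0,0,0,0,0,0,0,0,0,0,0]'
python3 - <<'E'
from h import *
save("side","pics/s4.png"); print(boxes_of("pusher_mid","side"))
cv2.imwrite("pics/c4.png",cv2.resize(cv2.imread("pics/s4.png")[150:350,230:480],None,fx=2.5,fy=2.5))
E
```

```text
t: 11.85
ee_pos: [0.4852, -0.0376, 0.0631]
tool_rot: [0.001, 0.231, 0.973, 0.0]
force: [-1.4, -0.1, 0.1]
finger_gap: 0.0402
finger_force: 0.0
t: 12.45
ee_pos: [0.4848, -0.0375, 0.0628]
tool_rot: [-0.0, 0.231, 0.973, -0.0]
force: [0.2, -0.7, 0.1]
finger_gap: 0.0849
finger_force: 0.0
t: 13.25
ee_pos: [0.4871, -0.0379, 0.1813]
tool_rot: [0.004, 0.231, 0.973, 0.0]
force: [-0.2, -0.1, 1.3]
finger_gap: 0.0848
finger_force: 0.0
t: 13.85
ee_pos: [0.4059, -0.0377, 0.1979]
tool_rot: [0.001, 0.231, 0.973, 0.0]
force: [0.1, -0.7, 0.0]
finger_gap: 0.0851
finger_force: 0.0
[{'centre': [295.5, 241.4], 'p': 0.81}]
```

View pics/c4.png

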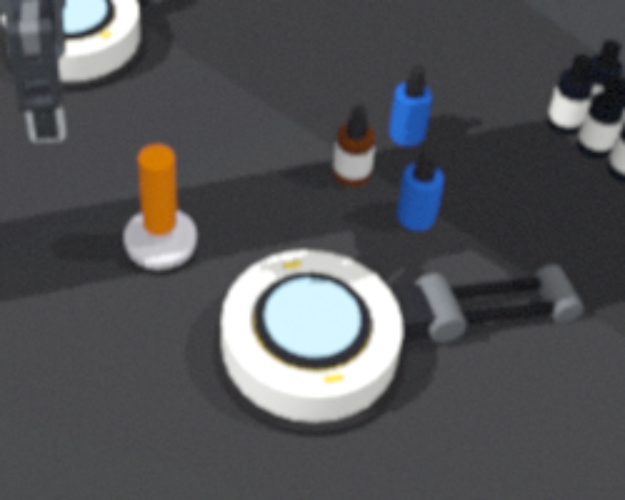

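The pusher stands upright and free, the lens is home and the bottle is untouched.

```bash
python3 -c "from rig import *; print(job_done())"
```

```text
the job is handed in; nothing more can be done
None
```

The proud lens is pressed home with the pusher's foot, the pusher stands upright and released on the bare desk, the amber bottle is still standing where it was, and the job is handed in (about 14 s of the 48 s used; no verdict was returned).

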